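# Ease the wedge out from under the desk's cable hatch

## Task

The heavy white hatch cover in the desk is propped open by the brown wooden wedge. Draw that wedge straight back out from under the cover in small tugs of about a centimetre, keeping it flat on the desk and letting the cover come to rest for half a second after each tug, until the cover lies shut; do not pry the cover up. Let go of the wedge lying flat on the desk a good two centimetres clear of the cover's front edge, pointing as it did, and leave the black rubber spare wedge where it lies.

Things in the scene. Friction and masses are not known exactly. Their poses are not given: they have to be found in the camera images.
- wedge: Brown wooden wedge propping the cover, 130 mm long (x), 40 wide (y). Origin: centre of its underside, flat on the desk (z = 0). +x points to the thin end (x = +65, 4 mm thick), 55 to 65 mm under the cover at first. Heel x = -65 to -20: block 34 mm high, upright sides, to grip across y at x = -43. Then the top ramps straight from 26 mm high to the thin end. The way back along -x is free for 100 mm.
- hatch: Fixed desk hatch. Origin: on the desk (z = 0) under the middle of the shut cover's front edge; +x points from there to the hinge 240 mm away, y runs along the edge. White cover with a blue front edge, 240 (x) by 360 (y) by 16 mm, about 1.2 kg; shut, it lies flat, top 17 mm high. A hinge rail 22 mm high stands behind. Pulling the wedge takes 5 to 20 N.
- leaf: The white hinged cover itself. Origin: middle of the lower front edge, so its height tells how far the cover is open: 1 mm shut, about 17.5 to 22 mm at the start, resting on the wedge. +x points to the hinge at the far edge, level when shut. The edge sinks about 2.6 mm for each 10 mm the wedge is drawn back; the damped cover sinks by its own weight.
- spare_wedge: Black rubber spare wedge of the same shape and size (origin and axes alike), lying on the desk to one side; not to be used.
Mind the look-alikes: they are no part of the job. Of the things that look like the wedge, the smallest one is meant.

How it is judged:
On the way, in this order (a step that is already met when the one before it is completed fails the run):
1. part-way, the cover has sunk by about a third and rests on the wedge (front edge 11 to 17 mm up, still for 0.3 s) (height (world z) of leaf between 0.011 and 0.017 m and linear speed of leaf below 0.003 m/s), for 0.3 s.
2. further on, the cover has sunk by about two thirds and again rests on the wedge (front edge 5 to 10.5 mm up, still for 0.3 s) (height (world z) of leaf between 0.005 and 0.0105 m and linear speed of leaf below 0.003 m/s), for 0.3 s.
At the end, for the whole second after the job is handed in: Cover shut (front edge under 3.5 mm); wooden wedge let go, still and flat (10 degrees) on the desk before the hatch, its origin 75 to 250 mm in front of the cover's edge (tip 10 mm clear or more), within 200 mm of its middle sideways and within 28 degrees of square to it (height (world z) of leaf below 0.0035 m and x of wedge in the frame of hatch between -0.25 and -0.075 m and y of wedge in the frame of hatch between -0.2 and 0.2 m and angle between the x axis of wedge and the x axis of hatch, either way round below 0.5 rad and height (world z) of wedge below 0.006 m and angle between wedge's own z axis and vertical below 0.17 rad and linear speed of wedge below 0.02 m/s); the robot touches nothing.
It fails at once if the cover is pried up higher than it stood (front edge above 27 mm) (height (world z) of leaf above 0.027 m).
It fails at once if the wedge is lifted off the desk by more than 20 mm (height (world z) of wedge above 0.02 m).
It fails at once if the spare wedge is moved by more than 20 mm (distance of spare_wedge from where it was at the start of the episode above 0.02 m).
It also fails if it takes over 48 s, if anything falls off the work surface, if the arm or the gripper's body presses on something with over 40 N, if the wrist force passes 120 N, or if a joint passes its speed limit or range.

## Robot

A 7-joint arm with a two-finger parallel gripper is mounted at the origin on the work surface. World frame = base frame: x ahead of the robot, y to its left, z up, the work surface at z = 0. Lengths are in m, angles in rad, forces in N, time in s.
With the tool pointing down it reaches from about 0.425 to 0.875 m from the base axis. Payload 4.7 kg.
Tool frame: the origin (TCP) lies midway between the tips of the shut fingers; the grasp point (between the pads) lies 19 mm behind it; z points along the fingers, y is the direction in which the jaws open and shut (so a half turn about z gives the same grasp; the last joint's range is limited). The gripper opens to 87 mm and grips with 3 to 60 N. Pads are 19 mm wide; open, the fingers measure 117 mm over their backs; the gripper's body (75 mm by 190 mm) begins 51 mm behind the grasp point.
Start: joints at [-1.297, 0.321, -0.07, 1.45, 0.023, 1.371, -0.057], TCP at [0.167, 0.628, 0.223] pointing down, gripper open.
Joint ranges: [-2.86, 2.86], [-0.3, 2.09], [-1.38, 1.24], [0.06, 2.45], [-1.56, 4.7], [0.09, 2.05], [-2.69, 2.69]. Speed limits (rad/s): [2.57, 2.57, 3.14, 3.14, 3.14, 3.14, 3.14].

## Interface

Orientations are given as a rotation vector (axis times angle).
In Python, from bench import env gives the robot as it stands.
- The arm moves only by the shell command python3 -m creep 'ROWS' [OPENING] [FORCE]. ROWS is a JSON object of lists of equal length, an entry for each row: "offset": the shift along the world's x, y, z in units of 60 mm (1.0 is 60 mm), a list of three; "yaw": the turn about the world's z in degrees. A call has 1 to 8 rows; each row shifts and turns the commanded pose from where the row before left it; what a row does not reach is not made up. A row lasts 1/8 s, in which the tool goes at most 62.5 mm and 10.7 degrees, less where a joint would pass 70% of its speed; a pose out of reach is approached as far as the arm can. A call is refused whole if a number of a shift passes 1 or a number of a turn 10.7, either way. A call with a gripper value outside its range is refused whole. OPENING is the finger opening in mm, from 0 to 87, set as the call begins (- or left out, the last holds). The fingers move at their own pace and stop on an object; FORCE is the grip in N (left out, the last holds). Time passes only in rows, so rows that do not move let the fingers close. It gives the time, the measured TCP pose, the force and the opening at its end, in the units of the state.
- env.state(): the state, without advancing time (a new reading comes with each control period).
- env.capture(name): name is "scene" or "side" or "wrist"; returns the picture (480x640x3 uint8, red, green, blue); there is no depth.
- env.calibration(name): a dict with "fovy" (degrees; the focal length in pixels is half the picture's height over the tangent of half this angle, whatever the lens; pixels are square), "cx", "cy" (the principal point, pixels), "R" (3x3) and "t" (3): a world point X has camera coordinates R X + t. Camera axes: x right, y down, z forward; pixel columns grow to the right and rows downward; lengths in m; the calibration is good to about 2 mm. A picture is of the moment at which its call begins: read the wrist's pose just before it. calibration takes no time and is no camera call; for the wrist camera it gives the pose at the moment of the call.
- env.close_job(): hands the job in, once; it reports no verdict.
The state is a dict: "t": time; "q": joint angles; "dq": joint speeds; "joint_efforts": joint torques, N m; "tool_pos": TCP position; "orientation": TCP orientation; "force": force on the tool from outside, world axes, zero at the start; "moment": the same for the moment, N m; "finger_gap": finger opening in m.
Only numpy, scipy, OpenCV 4.12 (cv2) and the standard library are available. Lean on these libraries where they do the work, as an engineer would, in place of code of your own. Each camera call takes 0.05 s, during which the arm holds its last target.

## Working session

There is one attempt and no reset: what is moved stays moved. The work goes in short steps, Python scripts to look and compute and a shell command to move; the robot and the scene stay as the last step left them, time stands still between calls to the robot, and variables do not carry over. Pictures are saved under pics/ and viewed, and the job is handed in when it is done.

```bash
mkdir -p pics; ls; python3 - <<'E'
from bench import env
import cv2
s=env.state();print(s['t'],s['tool_pos'],s['orientation'],s['finger_gap'])
for n in ['scene','side','wrist']:
    cv2.imwrite(f'pics/{n}0.png',env.capture(n)[:,:,::-1])
    c=env.calibration(n);print(n,c['fovy'],c['cx'],c['cy'],c['R'],c['t'])
E
```

```text
pics
0.0 [0.16687525 0.6276231  0.22143782] [-4.06864191e-01 -3.11497333e+00  3.09924200e-03] 0.08728120984187104
scene 54.20246510122615 314.36745776804946 243.51618370566658 [[-0.87077217  0.49115614 -0.02283572]
 [ 0.30878841  0.51012866 -0.80275679]
 [-0.38262977 -0.70606969 -0.59586916]] [ 0.43324209 -0.10754288  1.24526126]
side 53.47603660992242 315.01450438650585 239.437114540228 [[ 0.95850018 -0.28440826 -0.01973169]
 [-0.17869112 -0.54540291 -0.81890485]
 [ 0.22214158  0.78844633 -0.57359002]] [-0.47477561  0.14214136  1.02210054]
wrist 69.83075303554148 315.1742144914199 236.81442843639374 [[ 2.56600581e-01  9.66517156e-01 -8.54207761e-04]
 [ 9.27366954e-01 -2.45957410e-01  2.81949437e-01]
 [ 2.72298869e-01 -7.31405535e-02 -9.59428885e-01]] [-0.65028388 -0.03413782  0.39018169]
```

View pics/scene0.png

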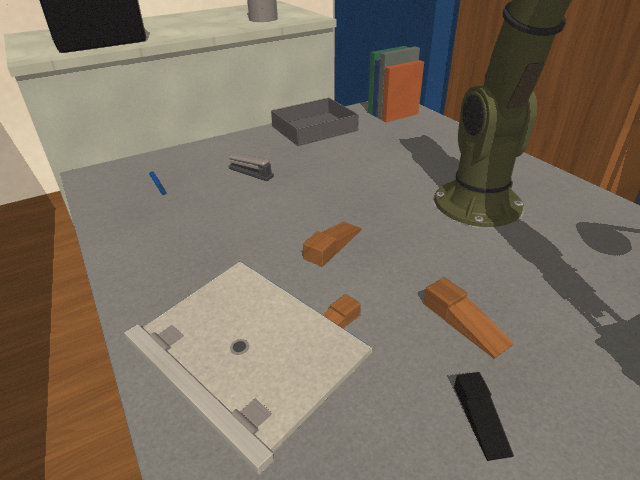

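View pics/side0.png

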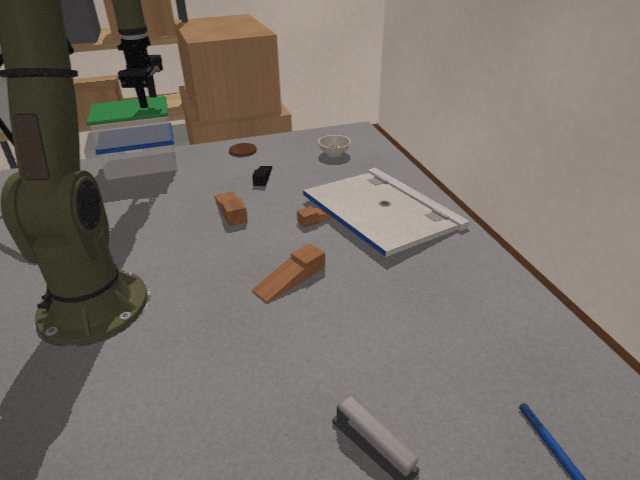

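View pics/wrist0.png

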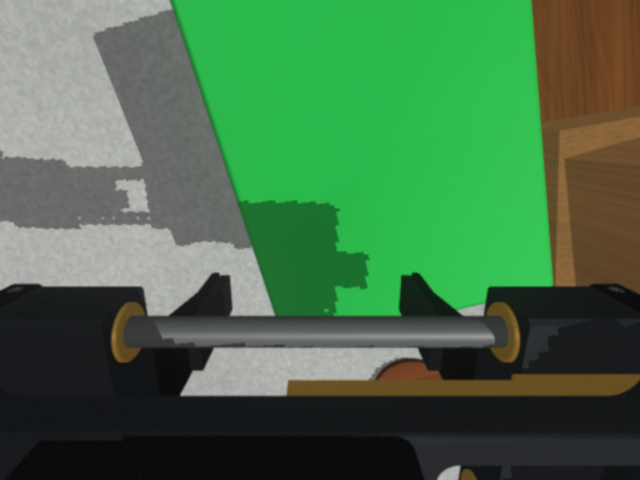

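The scene view shows the propped wedge's heel at about (343,310), and the side view shows it at about (313,216). The cover's front corners are at about (238,263) and (371,350) in scene, and (304,192) and (386,250) in side. I'll zoom in to pick out the corners.

```bash
python3 - <<'E'
import cv2,numpy as np
a=cv2.imread('pics/scene0.png')[285:335,310:370];b=cv2.imread('pics/side0.png')[195:235,290:340]
a=cv2.resize(a,None,fx=9,fy=9,interpolation=cv2.INTER_NEAREST)[:440];b=cv2.resize(b,None,fx=11,fy=11,interpolation=cv2.INTER_NEAREST)
cv2.imwrite('pics/z1.png',a);cv2.imwrite('pics/z2.png',b)
E
```

```text
(no output)
```

View pics/z1.png

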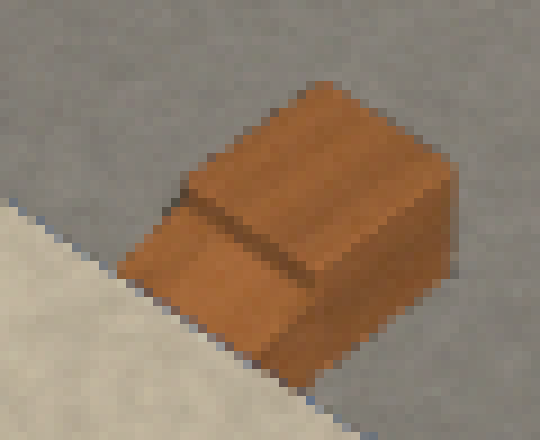

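View pics/z2.png

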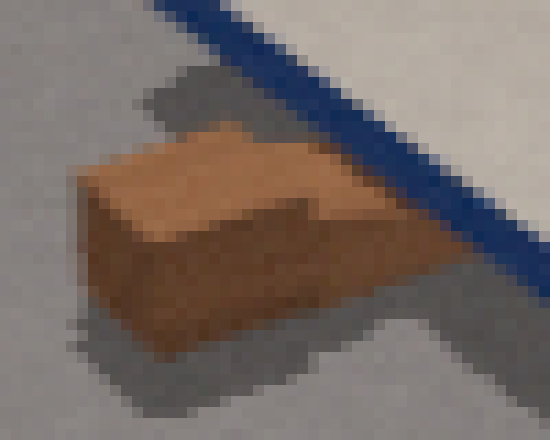

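The zooms give the heel's top corners. In scene they are (346,294), (360,303.5), (330.5,305) and (345,315). In side they are (297,211), (303,216.5), (311,206) and (318,213). I'll cast these onto z=34 mm.

```bash
cat > h.py <<'E'
import numpy as np
from bench import env
def ray(n,p,c=None):
    c=c or env.calibration(n);f=240/np.tan(np.radians(c['fovy'])/2)
    R=np.array(c['R']);t=np.array(c['t'])
    d=R.T@np.array([(p[0]-c['cx'])/f,(p[1]-c['cy'])/f,1]);return -R.T@t,d
def plane(n,p,z):
    o,d=ray(n,p);return o+d*(z-o[2])/d[2]
def tri(p,q):
    o1,d1=ray('scene',p);o2,d2=ray('side',q)
    s=np.linalg.lstsq(np.c_[d1,-d2],o2-o1,rcond=None)[0]
    a=o1+s[0]*d1;b=o2+s[1]*d2
    return (a+b)/2,np.linalg.norm(a-b)
E
python3 - <<'E'
from h import *
np.set_printoptions(precision=4,suppress=True)
S=[(345.6,293.7),(360,303.2),(330.4,304.7),(344.8,314.8)]
D=[(296.8,210.7),(303.1,216.3),(310.9,205.7),(317.7,213)]
for n,P in (('scene',S),('side',D)):
    X=np.array([plane(n,p,.034) for p in P]);print(n);print(X,X.mean(0))
    dd=[np.linalg.norm(X[i]-X[j]) for i,j in((0,1),(2,3),(0,2),(1,3))];print(np.array(dd))
    h=X.copy()
    print('angles',[np.degrees(np.arctan2(*(X[j]-X[i])[[1,0]])) for i,j in((0,1),(2,3),(0,2),(1,3),(1,2),(0,3))])
# cover corners
print('cover',tri((238.5,262.5),(386,249)),tri((371.5,350),(304,193)))
for z in(.035,):
  print(plane('scene',(238.5,262.5),z),plane('scene',(371.5,350),z))
E
```

```text
scene
[[0.5102 0.1494 0.034 ]
 [0.5009 0.1861 0.034 ]
 [0.5519 0.1606 0.034 ]
 [0.5426 0.1975 0.034 ]] [0.5264 0.1734 0.034 ]
[0.0379 0.0381 0.0431 0.0433]
angles [np.float64(104.26111507901403), np.float64(104.07847337453585), np.float64(15.038295991294486), np.float64(15.176290563321128), np.float64(-26.64265576699281), np.float64(56.03915562506309)]
side
[[0.5006 0.1848 0.034 ]
 [0.5091 0.1528 0.034 ]
 [0.5432 0.1977 0.034 ]
 [0.5498 0.1564 0.034 ]] [0.5257 0.173  0.034 ]
[0.0331 0.0418 0.0444 0.0408]
angles [np.float64(-75.14480837974119), np.float64(-80.88550695747738), np.float64(16.807550928609015), np.float64(5.040111022143676), np.float64(52.80568619557505), np.float64(-30.039499596465614)]
cover (array([ 0.655 , -0.0489,  0.0361]), np.float64(0.0021201334083135494)) (array([0.546 , 0.2862, 0.0256]), np.float64(0.0041347331185173485))
[ 0.6555 -0.0508  0.035 ] [0.5489 0.293  0.035 ]
```

The heel centre is (0.526, 0.173) in both views, the sizes match (38 × 43 mm), and the wedge points at about 15°. The cover edge is 0.36 m long with its normal at about 17°, as it should be. Now I'll move above the heel and turn the jaws by +30°.

```bash
python3 -m creep '{"offset":[[0.6,-0.76,0],[0.6,-0.76,0],[0.6,-0.76,0],[0.6,-0.76,0],[0.6,-0.76,0],[0.6,-0.76,0],[0.6,-0.76,0],[0.6,-0.76,0]],"yaw":[0,0,0,0,5,8,8,9]}' 70 30
python3 -m creep '{"offset":[[0.6,-0.75,0],[0.6,-0.75,0],[0,0,0]],"yaw":[0,0,0]}'
```

```text
t: 1.15
tool_pos: [0.4558, 0.2617, 0.2226]
orientation: [-0.421, 3.113, 0.001]
force: [0.6, 0.5, 0.5]
finger_gap: 0.0701
t: 1.52
tool_pos: [0.5295, 0.1675, 0.2224]
orientation: [-0.398, 3.116, -0.004]
force: [-0.5, 1.3, -0.1]
finger_gap: 0.0702
```

```bash
python3 - <<'E'
from h import *
import cv2
s=env.state();c=env.calibration('wrist')
im=env.capture('wrist')[:,:,::-1];cv2.imwrite('pics/w1.png',im)
print(s['tool_pos'],c['R'],c['t'])
E
```

```text
[0.52954459 0.16745103 0.22244256] [[-0.25170239  0.96780272 -0.00195168]
 [ 0.92823115  0.24198055  0.2825462 ]
 [ 0.27392125  0.06930594 -0.95925171]] [-0.0291289  -0.56657575  0.2336229 ]
```

View pics/w1.png

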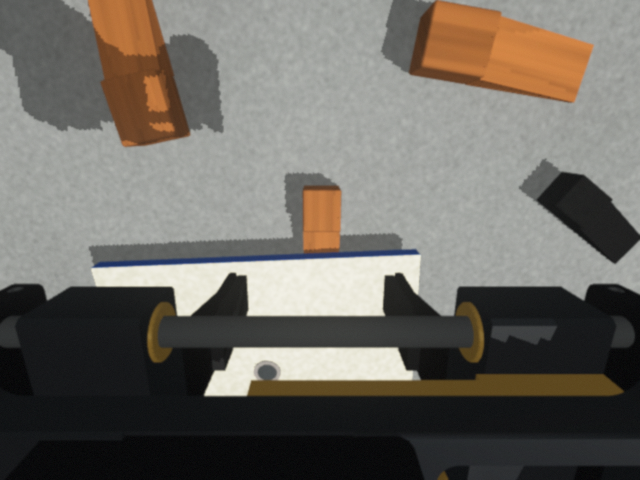

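The wrist view shows the heel's top at about (303,187) to (340,231), square to the picture. The two big look-alikes are up left (heel at 155,130) and up right (415,70), and the black spare is at (590,215).

```bash
python3 - <<'E'
from h import *
np.set_printoptions(precision=4,suppress=True)
X=np.array([plane('wrist',p,.034) for p in [(303,187),(339,186),(304,231.5),(340,231)]]);print(X,X.mean(0))
f=lambda d:np.degrees(np.arctan2(d[1],d[0]))
print(f(X[2]-X[0]),f(X[3]-X[1]))
m=X.mean(0)[:2];a=np.radians(15);U=np.array([[np.cos(a),np.sin(a)],[-np.sin(a),np.cos(a)]])
for nm,p in dict(L1=(188,134),L2=(124,146),R1=(411,72),R2=(435,2),S=(540,203)).items():
  print(nm,U@(plane('wrist',p,.04)[:2]-m))
for p in[(95,262),(420,250)]: print('edge',plane('wrist',p,.036))
e=plane('wrist',(420,250),.036)-plane('wrist',(95,262),.036);print(f(e)-90)
E
```

```text
[[0.5046 0.1528 0.034 ]
 [0.4943 0.188  0.034 ]
 [0.5499 0.1654 0.034 ]
 [0.5396 0.202  0.034 ]] [0.5221 0.1771 0.034 ]
15.551514844225755 17.22676551107568
L1 [-0.0751 -0.1282]
L2 [-0.0642 -0.1914]
R1 [-0.1288  0.0814]
R2 [-0.1843  0.0981]
S [-0.0071  0.2214]
edge [ 0.64  -0.044  0.036]
edge [0.5375 0.2901 0.036 ]
17.066023034537594
```

```bash
python3 -m creep '{"offset":[[-0.08,0.12,-0.6],[0,0,-0.7],[0,0,-0.7],[0,0,-0.7],[0,0,-0.4],[0,0,0]],"yaw":[1.5,0,0,0,0,0]}' 70 30
python3 - <<'E'
from h import *
import cv2
cv2.imwrite('pics/s2.png',cv2.resize(env.capture('scene')[200:400,200:460,::-1],None,fx=3,fy=3))
E
```

```text
t: 2.33
tool_pos: [0.5194, 0.1816, 0.0345]
orientation: [0.457, -3.103, 0.001]
force: [-0.1, 0.6, 0.0]
finger_gap: 0.07
```

View pics/s2.png

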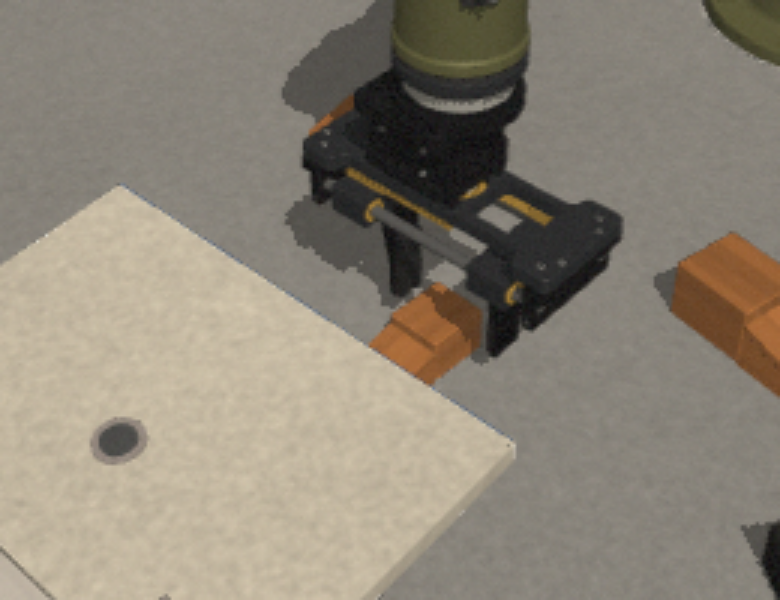

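The gripper is straddling the heel but sits about 8 mm back and left of it. I'll correct sideways first, then go down.

```bash
python3 -m creep '{"offset":[[0.09,-0.12,0],[0,0,0]],"yaw":[0,0]}'
```

```text
t: 2.62
tool_pos: [0.5292, 0.1729, 0.0381]
orientation: [-0.452, 3.106, 0.001]
force: [1.3, -0.4, 0.4]
finger_gap: 0.0699
```

```bash
python3 -m creep '{"offset":[[0,0,0]],"yaw":[0]}'; python3 -m creep '{"offset":[[0,0,0]],"yaw":[0]}'
```

```text
t: 2.75
tool_pos: [0.5282, 0.1735, 0.0374]
orientation: [-0.453, 3.107, 0.001]
force: [-0.3, 0.7, 0.4]
finger_gap: 0.0698
t: 2.88
tool_pos: [0.5277, 0.1736, 0.0369]
orientation: [-0.454, 3.108, 0.001]
force: [0.1, 0.7, -0.8]
finger_gap: 0.07
```

```bash
python3 -m creep '{"offset":[[-0.03,0.01,-0.25],[0,0,-0.25],[0,0,0],[0,0,0],[0,0,0]],"yaw":[0,0,0,0,0]}'
```

```text
t: 3.5
tool_pos: [0.5262, 0.1741, 0.007]
orientation: [-0.454, 3.108, 0.0]
force: [-0.3, 0.2, -0.0]
finger_gap: 0.0702
```

```bash
python3 -m creep '{"offset":[[0,0,0],[0,0,0],[0,0,0],[0,0,0],[0,0,0]],"yaw":[0,0,0,0,0]}' 20 45
python3 - <<'E'
from h import *
import cv2
cv2.imwrite('pics/d3.png',cv2.resize(env.capture('side')[150:300,260:460,::-1],None,fx=4,fy=4))
E
```

```text
t: 4.12
tool_pos: [0.5259, 0.173, 0.0066]
orientation: [0.453, -3.109, 0.001]
force: [-0.4, -2.7, 1.8]
finger_gap: 0.0398
```

View pics/d3.png

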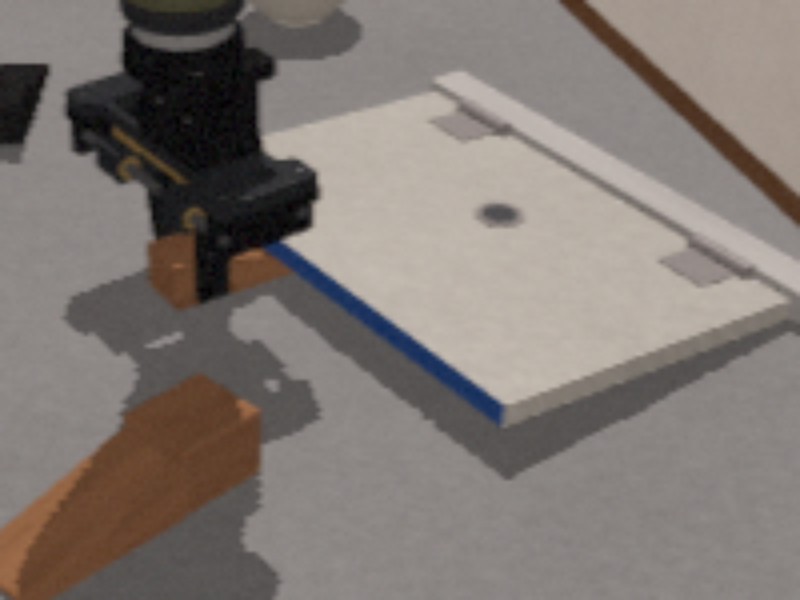

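Gripped: the opening is 39.8 mm and the wedge is 40 mm wide. First tug, 10 mm along -(cos 16.5°, sin 16.5°).

```bash
python3 -m creep '{"offset":[[-0.08,-0.024,0],[-0.08,-0.024,0],[0,0,0],[0,0,0],[0,0,0],[0,0,0],[0,0,0]],"yaw":[0,0,0,0,0,0,0]}'
```

```text
t: 5.05
tool_pos: [0.5159, 0.1716, 0.0067]
orientation: [0.454, -3.108, -0.001]
force: [0.5, 1.6, 1.6]
finger_gap: 0.0401
```

```bash
python3 -m creep '{"offset":[[-0.08,-0.024,0],[-0.08,-0.024,0],[0,0,0],[0,0,0],[0,0,0],[0,0,0],[0,0,0]],"yaw":[0,0,0,0,0,0,0]}'
python3 - <<'E'
from h import *
import cv2
im=env.capture('side')[:,:,::-1].copy();cv2.imwrite('pics/d4f.png',im)
cv2.imwrite('pics/d4.png',cv2.resize(im[150:300,260:460],None,fx=4,fy=4))
E
```

```text
t: 5.92
tool_pos: [0.5062, 0.1677, 0.0066]
orientation: [0.453, -3.108, 0.001]
force: [-1.0, -2.0, 3.4]
finger_gap: 0.0398
```

View pics/d4.png

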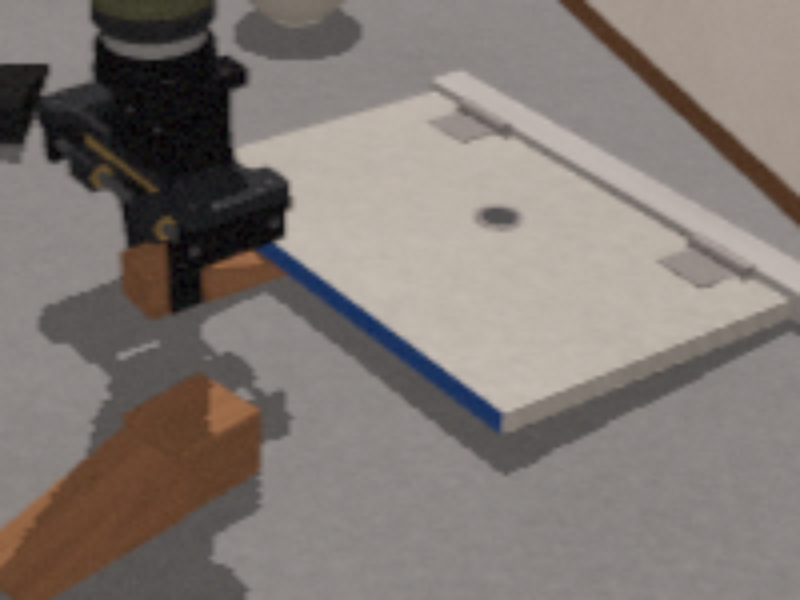

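After two tugs the lower front corner has dropped 2 px (about 4.6 mm) and the wedge is coming straight. I'll continue.

```bash
python3 -m creep '{"offset":[[-0.08,-0.024,0],[-0.08,-0.024,0],[0,0,0],[0,0,0],[0,0,0],[0,0,0],[0,0,0],[0,0,0]],"yaw":[0,0,0,0,0,0,0,0]}'
python3 -m creep '{"offset":[[-0.08,-0.024,0],[-0.08,-0.024,0],[0,0,0],[0,0,0],[0,0,0],[0,0,0],[0,0,0],[0,0,0]],"yaw":[0,0,0,0,0,0,0,0]}'
python3 - <<'E'
from h import *
import cv2
im=env.capture('side')[:,:,::-1].copy()
cv2.imwrite('pics/d5.png',cv2.resize(im[150:300,260:460],None,fx=4,fy=4))
E
```

```text
t: 6.98
tool_pos: [0.4967, 0.1656, 0.0066]
orientation: [0.454, -3.108, -0.001]
force: [0.7, 1.6, 1.8]
finger_gap: 0.0402
t: 7.98
tool_pos: [0.4871, 0.162, 0.0066]
orientation: [0.453, -3.108, 0.001]
force: [-0.6, -2.0, 6.0]
finger_gap: 0.0395
```

View pics/d5.png

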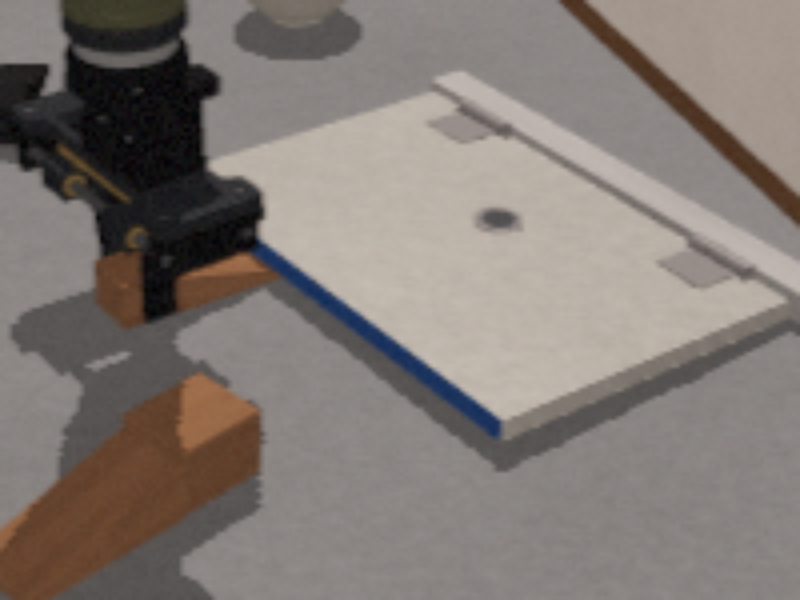

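The corner is now at (501,439), about 10 mm lower than at the start. Next tugs.

```bash
python3 -m creep '{"offset":[[-0.08,-0.024,0],[-0.08,-0.024,0],[0,0,0],[0,0,0],[0,0,0],[0,0,0],[0,0,0],[0,0,0]],"yaw":[0,0,0,0,0,0,0,0]}'
python3 -m creep '{"offset":[[-0.08,-0.024,0],[-0.08,-0.024,0],[0,0,0],[0,0,0],[0,0,0],[0,0,0],[0,0,0],[0,0,0]],"yaw":[0,0,0,0,0,0,0,0]}'
python3 -m creep '{"offset":[[-0.08,-0.024,0],[-0.08,-0.024,0],[0,0,0],[0,0,0],[0,0,0],[0,0,0],[0,0,0],[0,0,0]],"yaw":[0,0,0,0,0,0,0,0]}'
python3 - <<'E'
from h import *
import cv2
im=env.capture('side')[:,:,::-1].copy()
cv2.imwrite('pics/d6.png',cv2.resize(im[150:300,260:460],None,fx=4,fy=4))
E
```

```text
t: 9.02
tool_pos: [0.4778, 0.16, 0.0066]
orientation: [-0.454, 3.108, 0.001]
force: [2.9, 2.9, -0.0]
finger_gap: 0.0399
t: 10.02
tool_pos: [0.4675, 0.1561, 0.0066]
orientation: [0.453, -3.107, 0.001]
force: [-1.8, -0.6, 5.6]
finger_gap: 0.0399
t: 11.02
tool_pos: [0.4579, 0.1537, 0.0066]
orientation: [0.454, -3.107, 0.0]
force: [-1.9, -0.3, 6.0]
finger_gap: 0.0399
```

View pics/d6.png

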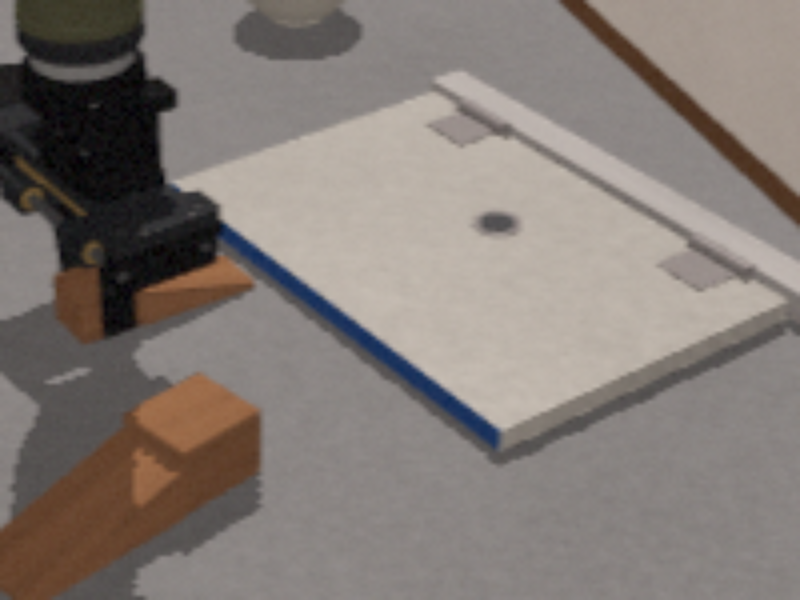

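The wedge tip is now just clear and the cover is nearly shut. I'll do two more tugs for clearance.

```bash
python3 -m creep '{"offset":[[-0.08,-0.024,0],[-0.08,-0.024,0],[0,0,0],[0,0,0],[0,0,0],[0,0,0]],"yaw":[0,0,0,0,0,0]}'
python3 -m creep '{"offset":[[-0.1,-0.03,0],[-0.1,-0.03,0],[0,0,0],[0,0,0],[0,0,0],[0,0,0]],"yaw":[0,0,0,0,0,0]}'
python3 - <<'E'
from h import *
import cv2
im=env.capture('side')[:,:,::-1].copy()
cv2.imwrite('pics/d7.png',cv2.resize(im[150:300,260:460],None,fx=4,fy=4))
im=env.capture('scene')[:,:,::-1].copy();cv2.imwrite('pics/s7f.png',im)
cv2.imwrite('pics/s7.png',cv2.resize(im[220:400,200:460],None,fx=3,fy=3))
E
```

```text
t: 11.82
tool_pos: [0.4484, 0.1508, 0.0066]
orientation: [0.454, -3.107, 0.0]
force: [-0.9, -0.7, 5.5]
finger_gap: 0.04
t: 12.58
tool_pos: [0.4362, 0.1471, 0.0066]
orientation: [0.454, -3.107, 0.0]
force: [-1.2, -0.5, 6.4]
finger_gap: 0.0399
```

View pics/d7.png

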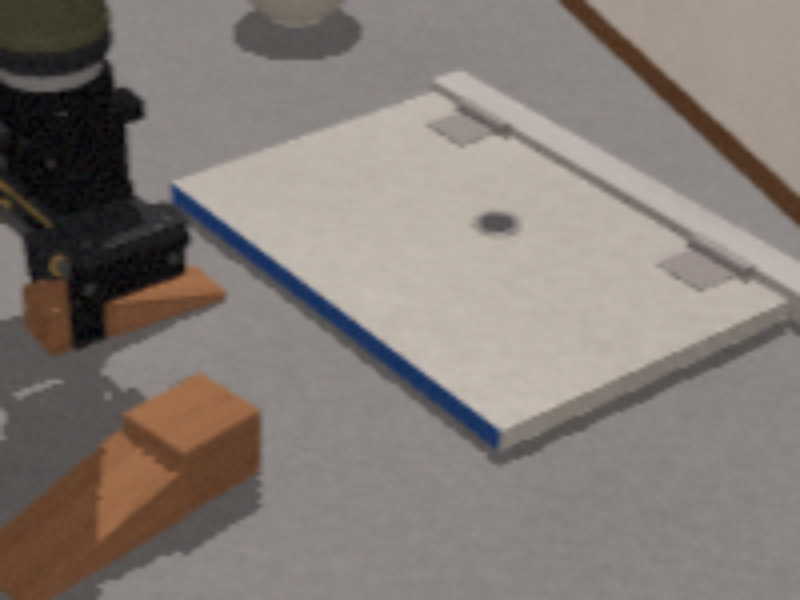

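View pics/s7.png

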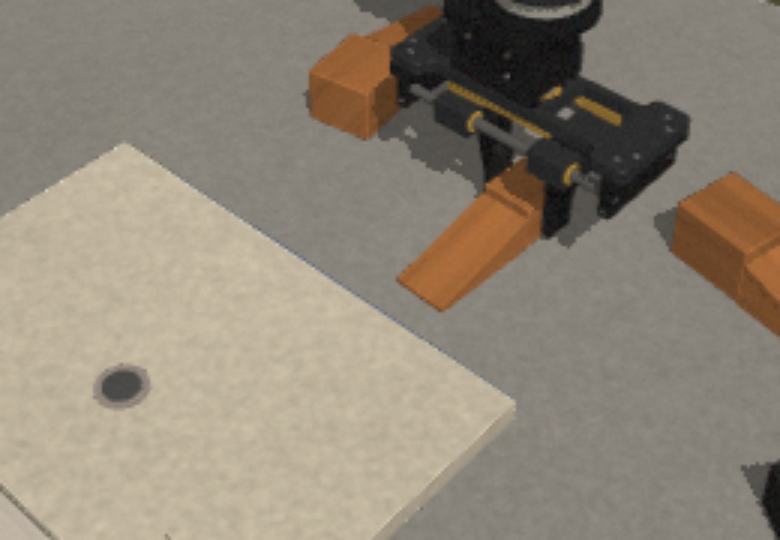

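```bash
python3 - <<'E'
from h import *
A=plane('scene',(241.3,267.3),.017);B=plane('scene',(371,354),.017)
print(A,B,np.linalg.norm(A-B))
P=tri((241.3,267.3),(260+499/4-.5,150+434/4-.5));print('corner tri',P)
e=(B-A)[:2]/np.linalg.norm((B-A)[:2]);n=np.array([e[1],-e[0]])
T=np.array([plane('scene',p,.004)[:2] for p in [(332.3,313.3),(347,323.3)]])
t=T.mean(0);M=((A+B)/2)[:2]
print('tip x,y in hatch',(t-M)@n,(t-M)@e,'width',np.linalg.norm(T[1]-T[0]))
g=env.state()['tool_pos'][:2];d=t-g;print('origin x',(t-M)@n-.065,'yaw',np.degrees(np.arctan2(d[1],d[0])),'hatch',np.degrees(np.arctan2(n[1],n[0])),'grip-tip',np.linalg.norm(d))
E
```

```text
[ 0.64995262 -0.05400157  0.017     ] [0.5452243  0.28776201 0.017     ] 0.35744980933423204
corner tri (array([ 0.6488853 , -0.05515065,  0.01575705]), np.float64(0.0013811877485478809))
tip x,y in hatch -0.03796537049462366 0.07268820836225295 width 0.03880928011300811
origin x -0.10296537049462366 yaw 15.176739035680157 hatch 17.036895944340795 grip-tip 0.10749436341323237
```

The cover is shut: the corner triangulates to 15.8 mm high, against 17 mm nominal. The tip is about 38 mm clear and the wedge is square within 2°. Now I'll release and rise.

```bash
python3 -m creep '{"offset":[[0,0,0],[0,0,0],[0,0,0],[0,0,0]],"yaw":[0,0,0,0]}' 60
python3 -m creep '{"offset":[[0,0,0.15],[0,0,0.3],[0,0,0.6],[0,0,0.6],[0,0,0.6],[0,0,0.6],[0,0,0],[0,0,0]],"yaw":[0,0,0,0,0,0,0,0]}'
python3 - <<'E'
from h import *
import cv2
im=env.capture('side')[:,:,::-1].copy()
cv2.imwrite('pics/d8.png',im)
im=env.capture('scene')[:,:,::-1].copy();cv2.imwrite('pics/s8.png',im)
E
```

```text
t: 13.18
tool_pos: [0.4367, 0.1472, 0.0063]
orientation: [0.454, -3.108, 0.0]
force: [-0.0, -0.3, -0.5]
finger_gap: 0.059
t: 14.18
tool_pos: [0.4367, 0.1472, 0.1774]
orientation: [0.454, -3.108, -0.0]
force: [-0.1, -0.3, -0.1]
finger_gap: 0.0596
```

View pics/d8.png

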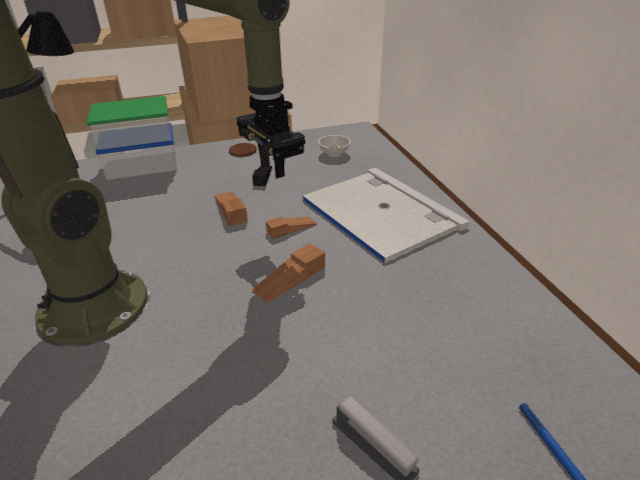

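View pics/s8.png

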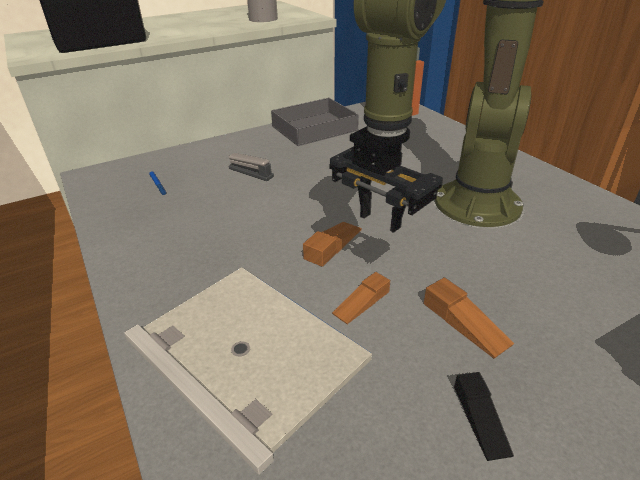

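The wedge lies flat and released: heel at (377,285) and tip at (345,318) in scene. The cover is shut and the black spare at (480,415) hasn't moved. I'll check the spare and cover numerically, let things settle, and hand in.

```bash
python3 -m creep '{"offset":[[0,0,0],[0,0,0],[0,0,0],[0,0,0]],"yaw":[0,0,0,0]}'
python3 - <<'E'
from h import *
import cv2
a=cv2.imread('pics/scene0.png');b=env.capture('scene')[:,:,::-1]
s=cv2.imread('pics/s8.png')
print('spare px diff',np.abs(a[365:465,445:520].astype(int)-b[365:465,445:520]).mean(),'cover since last',np.abs(s[260:460,130:380].astype(int)-b[260:460,130:380]).mean())
d0=cv2.imread('pics/d4f.png');d8=cv2.imread('pics/d8.png')
for nm,i in(('d0',cv2.imread('pics/side0.png')),('d8',d8)):
    h=cv2.cvtColor(i,cv2.COLOR_BGR2HSV);m=cv2.inRange(h,(100,120,40),(130,255,200));m[:, :295]=0;m[:180]=0;m[270:]=0
    r=[np.nonzero(m[:,x])[0].max() for x in(350,360,370,380)];print(nm,r,[plane('side',(x,y),.001)[2] for x,y in zip((350,),r)])
print(env.state()['force'])
env.close_job()
E
```

```text
t: 14.78
tool_pos: [0.437, 0.1474, 0.1775]
orientation: [0.454, -3.109, 0.0]
force: [-0.3, -0.5, 0.6]
finger_gap: 0.06
spare px diff 5.372755555555556 cover since last 1.6072266666666666
d0 [np.int64(229), np.int64(237), np.int64(245), np.int64(252)] [np.float64(0.0010000000000000009)]
d8 [np.int64(235), np.int64(243), np.int64(251), np.int64(259)] [np.float64(0.0010000000000000009)]
[-0.47667385  0.68449874  0.10507328]
the job is handed in; nothing more can be done
```

I drew the wooden wedge out from under the cover, set it free on the desk and handed the job in at about 15 s. No verdict is reported, so the checks below are my own.

**What I did:** I gripped the smallest wooden wedge across its heel (39.8 mm opening on a 40 mm wedge). I pulled it straight back about 93 mm in nine tugs of 10–12 mm, resting about 0.5–0.75 s after each. Then I opened the fingers and rose straight up.

**Last checks:**
- **Cover:** It looks shut and still. One front corner triangulates to 15.8 mm high, against 17 mm when shut. The front edge dropped 6–7 px, about 17–20 mm, which fits.
- **Wedge:** It lies flat on the desk in the views after release. Just before release its tip was about 38 mm in front of the cover's edge, with its origin about 103 mm in front. It was within 2° of square to the edge.
- **Robot:** It touches nothing; the fingertips are 0.177 m up and the wrist force is under 1 N.

**Less certain:**
- **Part-way rests:** I judged these from the side view, to about 1 px (2–3 mm), and looked only after tugs 2, 4 and 7. The rests after tugs 2–3 and 4–5 should fall in the two required ranges, but I did not measure the heights exactly.
- **Spare wedge:** It looks unmoved. The before/after picture difference there was 5.4 grey levels, against 1.6 for image noise on the still cover. I put that down to the arm's shadow having moved, but did not check it separately.

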